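# Zero the spring tester and hold the slide at the set mark

### The arm

A 6-joint arm with a two-finger parallel gripper is mounted at the origin on the work surface; the furniture and walls round the work are solid. World frame = base frame: x ahead of the robot, y to its left, z up, the work surface at z = 0. Lengths are in mm, angles in rad, forces in N, time in s.
With the tool pointing down it reaches from about 350 to 925 mm from the base axis. Payload 6.4 kg.
Tool frame: the origin (TCP) lies between the finger pads; the fingertips stand 17 mm ahead of it and the grasp point (between the pads) lies 2 mm behind it; z points along the fingers, x is the direction in which the jaws open and shut, and the axes are right-handed (so a half turn about z gives the same grasp; the last joint's range is limited). The gripper opens to 94 mm and grips with 3 to 60 N. Pads are 16 mm wide; open, the fingers measure 119 mm over their backs; the gripper's body (75 mm by 177 mm) begins 78 mm behind the grasp point.
Start: joints at [1.036, 0.245, 1.558, -0, 1.339, -0.174], TCP at [229.463, 608.162, 222.455] pointing down, gripper open.
Joint ranges: [-3.13, 3.13], [-1.02, 2.26], [0.13, 2.54], [-0.95, 4.09], [0.21, 2.88], [-2.74, 2.74]. Speed limits (rad/s): [2.57, 2.57, 3.14, 3.14, 3.14, 3.14].

### API

Orientations are given as a unit quaternion [x, y, z, w].
In Python, from station import arm gives the robot as it stands.
- The arm moves only by the shell command python3 -m crank 'ROWS' [FORCE]. ROWS is JSON, one flat list of numbers, 7 for each row, row after row: the opening in per cent of the stroke, from 0 (shut) to 100 (fully open), then the shift along the tool's x, y, z in cm, then the turn, a rotation vector about the tool's x, y, z in degrees. A call has 1 to 5 rows; each row is the pose to reach, as a shift and turn from the pose measured when the call began, along the tool's axes at that moment; what a row does not reach only later rows make up. A row lasts 1/12 s, in which the tool goes at most 41.7 mm and 7.16 degrees, less where a joint would pass 70% of its speed; a pose out of reach is approached as far as the arm can. A call with a gripper value outside its range is refused whole. The fingers move at their own pace and stop on an object; FORCE is the grip in N (left out, the last holds). Time passes only in rows, so rows that repeat a pose let the fingers close. It gives the time, the measured TCP pose, the force and the opening at its end, in the units of the state.
- arm.observe(): the state, without advancing time (a new reading comes with each control period).
- arm.snapshot(name): name is "scene" or "side" or "wrist"; returns a dict with "color" (400x640x3 uint8, blue, green, red), "depth" (400x640 float32, mm along the optical axis (not along the pixel's ray), 0 where there is no reading), "fovy" (degrees; the focal length in pixels is half the picture's height over the tangent of half this angle, whatever the lens; pixels are square), "cx", "cy" (the principal point, pixels), "k1" (the pictures are not rectified: a ray, as slopes to the right and down, at radius r is drawn at 1 + k1 r^2 times it, then the intrinsics apply), "world_from_camera" (4x4, takes a point from camera to world coordinates); the wrist camera has in their place "hand_eye" (4x4, takes a point from camera to tool coordinates, whose origin is the TCP and whose axes are the tool frame's). Camera axes: x right, y up, looking along -z (the intrinsics and any distortion apply to the point x, -y, -z); pixel columns grow to the right and rows downward; lengths in mm; the calibration is good to about 2 mm. A picture is of the moment at which its call begins: read the wrist's pose just before it.
- arm.hand_in(): hands the job in, once; it reports no verdict.
The state is a dict: "time_s": time; "q": joint angles; "joint_velocities": joint speeds; "joint_torque": joint torques, N m; "tcp_pos": TCP position; "orientation": TCP orientation; "contact_force": force on the tool from outside, world axes, zero at the start; "moment": the same for the moment, N m; "finger_gap": finger opening in mm.
Only numpy, scipy, OpenCV 4.12 (cv2) and the standard library are available. Lean on these libraries where they do the work, as an engineer would, in place of code of your own. Each camera call takes 0.05 s, during which the arm holds its last target.

### The job

With the spring tester's slide still home, zero its readout: press the green button on the console fully down and let it come back up. Then take the black handle, pull the slide out against its spring until the orange pointer stands at the middle of the red flag, never going well past it (10 mm or more), and finish while still holding it there, steady, because the spring pulls it back if you let go. Leave the other things on the bench undisturbed.

Things in the scene. Friction and masses are not known exactly. Their poses are not given: they have to be found in the camera images.
- tester: Spring tester fixed to the bench: grey base plate 250 x 150 x 14 mm with a blue spring housing at its far end (top 56 mm up) and a blue front block (top 50 mm up), two steel guide rods between. Origin at the centre of the underside; its own x axis runs from the front block to the spring housing. The slide is pulled along -x of this frame, towards the robot's side. Its yaw varies up to 0.35 rad.
- extension (a joint): Extension of the slide in m: 0 home, grows as it is pulled out along the tester's -x, stop at 0.085. The return spring pulls with 3.5 N at home and 70 N/m more (about 8.5 N at 70 mm); it springs back when let go.
- handle_grip (a point): Middle of the straight black grip bar of the slide's upright handle: round bar 12 mm thick, 78 mm long along the tester's y, its axis 92 mm above the bench, open below down to the aluminium carriage (90 mm wide, 36 mm long, its top 50 mm above the bench). The two legs stand 39 mm either side of this point. Moves with the slide; axes as the tester's.
- pull_slide: The slide itself: aluminium carriage with the black handle and pointer. Origin: the point 92 mm straight below handle_grip. Axes as the tester's.
- pointer (a point): Tip of the small orange pointer on the slide's -y side, 4 mm wide, 26 mm above the bench, over the white scale with black ticks every 10 mm. Same x as handle_grip in the tester's frame (58 mm to its -y side). Axes as the tester's.
- mark (a point): Middle of the red setting flag (upright red block 10 mm wide along the tester's x, on a dark foot 18 mm wide, its top 43 mm above the bench) fixed on the -y edge of the base, beside the scale, 40 to 70 mm towards the front from the pointer's home. Axes as the tester's: the pointer is at the mark when its x in this frame is 0; positive x means not yet pulled far enough.
- console: Grey readout console fixed to the bench, 100 x 130 mm, top 45 mm above the bench, with a dark display and a green button. Origin at the centre of its underside. Keep clear of the furniture: a drying oven at the left (y above 0.40, x above 0.40, 0.45 m high) and a clamp table at the right (y below -0.43, x above 0.38); swing in over the middle of the bench before reaching out.
- zero_button_top (a point): Centre of the top face of the green push button on the console, 32 mm across; pressed straight down.
- zero_button (a joint): Travel of the green button in m: 0 up, 0.006 fully down (5 N); springs back.
- wash_bottle: White wash bottle with red cap and bent spout, 66 mm across, 193 mm tall, loose bystander. Origin under its middle.
- green_pot: Pot with green screw lid, 63 mm across, 59 mm tall, loose bystander. Origin under its middle.
- amber_pot: Pot with amber screw lid, 63 mm across, 59 mm tall, loose bystander. Origin under its middle.
- timer: White handheld lab timer lying flat, 128 x 58 x 18 mm, loose bystander. Origin under its middle.
- micrometer: Outside micrometer with green frame lying flat, 49 x 155 x 12 mm, loose bystander. Origin under its middle.
- spanner: Steel combination spanner lying flat, 28 x 156 x 6 mm, loose bystander. Origin under its middle.

How it is judged:
By the outcome, as a careful person would: the job done as asked, in the order asked, and still so for the second after the job is handed in, while the arm keeps its last pose, push and grip.
It also fails if it takes over 50 s, if anything falls off the work surface, if the arm or the gripper's body presses on something with over 40 N, if the wrist force passes 120 N, or if a joint passes its speed limit or range.

## Working session

There is one attempt and no reset: what is moved stays moved. The work goes in short steps, Python scripts to look and compute and a shell command to move; the robot and the scene stay as the last step left them, time stands still between calls to the robot, and variables do not carry over. Pictures are saved under pics/ and viewed, and the job is handed in when it is done.

```bash
ls; mkdir -p pics; python3 - <<'E'
from station import arm
import cv2,numpy as np
s=arm.observe();print({k:np.round(v,3).tolist() for k,v in s.items()})
for n in("scene","side"):
    d=arm.snapshot(n);cv2.imwrite(f"pics/{n}0.png",d["color"]);print(n,d["fovy"],d["cx"],d["cy"],d["k1"],np.round(d["world_from_camera"],3).tolist())
    np.savez(f"pics/{n}0.npz",**d)
E
```

```text
pics
{'time_s': 0.0, 'q': [1.036, 0.246, 1.559, 0.0, 1.339, -0.174], 'joint_velocities': [0.001, -0.001, 0.001, 0.0, 0.001, -0.001], 'joint_torque': [0.001, -41.583, -31.46, 0.068, 0.033, -0.0], 'tcp_pos': [229.14, 607.663, 221.356], 'orientation': [0.822, 0.569, -0.001, 0.0], 'contact_force': [-0.448, -0.333, 0.419], 'moment': [0.006, 0.018, 0.0], 'finger_gap': 93.908}
scene 55.267717484879036 309.06086988049054 206.420680722024 -0.003539556522263667 [[0.697, 0.306, -0.648, -200.716], [-0.717, 0.319, -0.62, -677.173], [0.017, 0.897, 0.442, 545.176], [0.0, 0.0, 0.0, 1.0]]
side 49.54278441660272 321.53780104660973 202.87215471421325 -0.0879221266742315 [[0.981, 0.124, -0.15, 288.562], [-0.194, 0.567, -0.8, -1109.567], [-0.014, 0.814, 0.581, 901.43], [0.0, 0.0, 0.0, 1.0]]
```

View pics/scene0.png

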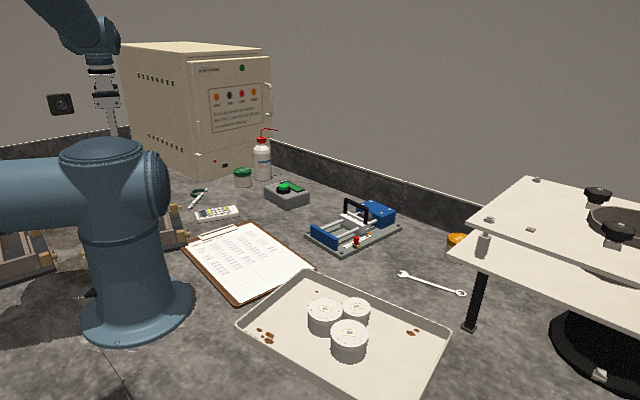

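View pics/side0.png

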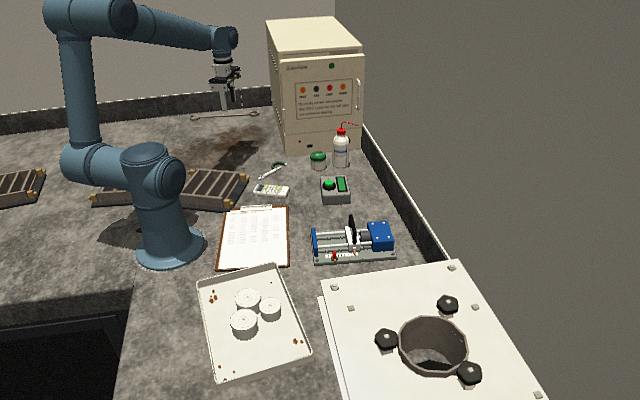

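The scene view shows the tester around (350,228), with the handle at (355,212) and the flag at (356,240). The console is around (287,195), with the green button at (288,187). In the side view the tester is at (352,240) and the button at (329,184). I'll crop in for exact pixels.

```bash
cat > h.py <<'E'
import numpy as np,cv2
from scipy.spatial.transform import Rotation as R
def K(d):
    f=200/np.tan(np.radians(float(d["fovy"]))/2);return f
def ray(d,u,v):
    f=K(d);x=(u-float(d["cx"]))/f;y=(v-float(d["cy"]))/f
    k=float(d["k1"]);p=np.array([x,y]);q=p.copy()
    for _ in range(20): q=p/(1+k*(q@q))
    return np.array([q[0],-q[1],-1.])
def W(d,T,u,v,z=None):
    """world by depth, or by plane z"""
    r=ray(d,u,v)
    if z is None:
        r=r*float(d["depth"][int(round(v)),int(round(u))]);return T[:3,:3]@r+T[:3,3]
    w=T[:3,:3]@r;return T[:3,3]+w*(z-T[2,3])/w[2]
def tri(L):
    A=np.zeros((3,3));b=np.zeros(3)
    for d,T,u,v in L:
        w=T[:3,:3]@ray(d,u,v);w/=np.linalg.norm(w);P=np.eye(3)-np.outer(w,w);A+=P;b+=P@T[:3,3]
    x=np.linalg.solve(A,b)
    res=[np.linalg.norm((np.eye(3)-np.outer(w,w))@(x-T[:3,3])) for d,T,u,v in L for w in [ (T[:3,:3]@ray(d,u,v))/np.linalg.norm(ray(d,u,v))]]
    return x,res
def tool(s):
    T=np.eye(4);T[:3,:3]=R.from_quat(s["orientation"]).as_matrix();T[:3,3]=s["tcp_pos"];return T
def proj(d,T,p):
    c=T[:3,:3].T@(np.asarray(p)-T[:3,3]);x=c[0]/-c[2];y=-c[1]/-c[2];s=1+float(d["k1"])*(x*x+y*y);f=K(d)
    return np.array([x*s*f+float(d["cx"]),y*s*f+float(d["cy"])])
E
python3 - <<'E'
import cv2
a=cv2.imread("pics/scene0.png");b=cv2.imread("pics/side0.png")
cv2.imwrite("pics/sc1.png",cv2.resize(a[165:265,255:415],None,fx=5,fy=5,interpolation=cv2.INTER_CUBIC))
cv2.imwrite("pics/si1.png",cv2.resize(b[165:275,295:405],None,fx=5,fy=5,interpolation=cv2.INTER_CUBIC))
E
```

```text
(no output)
```

View pics/sc1.png

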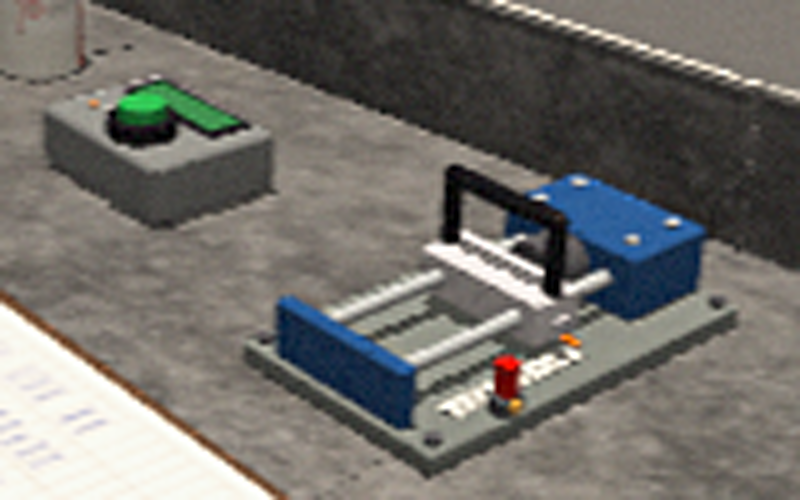

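View pics/si1.png

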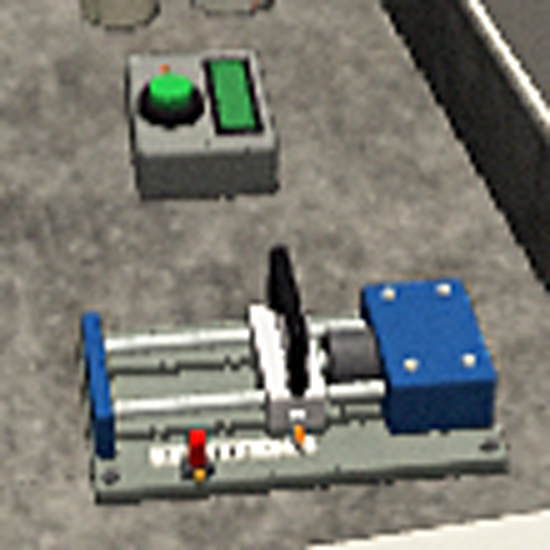

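```bash
python3 - <<'E'
import numpy as np
from h import *
a=np.load("pics/scene0.npz");b=np.load("pics/side0.npz");Ta=a["world_from_camera"];Tb=b["world_from_camera"]
sc=lambda u,v:((u+.5)/5-.5+255,(v+.5)/5-.5+165)
si=lambda u,v:((u+.5)/5-.5+295,(v+.5)/5-.5+165)
for n,p,q in [("button",(143,103),(171,82)),("flagtop",(508,361),(198,434)),("pointer",(570,341),(300,436)),("handle far",(453,170),(279,249)),("base front-right",(430,463),(98,494)),("base back-right",(738,312),(506,462)),("base front-left",(247,347),(88,330))]:
    x,r=tri([(a,Ta,*sc(*p)),(b,Tb,*si(*q))]);print(n,x.round(1),np.round(r,1), W(a,Ta,*sc(*p)).round(1),W(b,Tb,*si(*q)).round(1))
E
```

```text
button [555.  163.7  66.1] [2.4 2.4] [555.5 162.6  63.9] [555.1 166.6  67.2]
flagtop [ 498.4 -177.7   42.7] [1.3 1.3] [ 497.8 -179.    42.2] [ 499.4 -172.9   40. ]
pointer [ 562.3 -172.5   25.6] [0.4 0.4] [ 560.5 -174.    26.5] [ 561.2 -176.    29.4]
handle far [572.  -77.1  93.5] [1.2 1.2] [565.  -83.2  96.6] [570.8 -80.7  97.7]
base front-right [ 437.3 -179.3    8.7] [0.7 0.7] [ 436.3 -180.5    9. ] [ 437.  -181.2   11.4]
base back-right [ 682.5 -205.2   10. ] [0.6 0.6] [ 680.9 -206.4   10.5] [ 682.5 -204.8   10.5]
base front-left [459.  -26.5   5.5] [3.2 3.2] [452.3 -35.    8.5] [450.9 -76.1  50.5]
```

```bash
cat > go.py <<'E'
import sys,numpy as np
from h import *
from station import arm
# usage: x y z yawdeg(tool x angle)
x,y,z,yaw=map(float,sys.argv[1:5])
s=arm.observe();T=tool(s);c,n=np.cos(np.radians(yaw)),np.sin(np.radians(yaw))
Rt=np.array([[c,n,0],[n,-c,0],[0,0,-1]])
d=T[:3,:3].T@(np.array([x,y,z])-T[:3,3])/10
rv=R.from_matrix(T[:3,:3].T@Rt).as_rotvec(degrees=True)
print("t",s["time_s"],"tcp",np.round(s["tcp_pos"],1),"yaw",np.degrees(np.arctan2(T[1,0],T[0,0])).round(2),"F",np.round(s["contact_force"],2),"gap",round(s["finger_gap"],1))
print("shift cm",d.round(2),"rot",rv.round(2),"rows>=",max(np.linalg.norm(d)/4.17,np.linalg.norm(rv)/7.16).round(1))
E
python3 - <<'E'
import numpy as np
from h import *
a=np.load("pics/scene0.npz");b=np.load("pics/side0.npz");Ta=a["world_from_camera"];Tb=b["world_from_camera"]
for n,p,q in [("cap",(262,139),(341,131)),("greenpot",(243,172),(318,155)),("timer",(217,213),(271,190))]:
    print(n,tri([(a,Ta,*p),(b,Tb,*q)]))
E
python3 go.py 330 300 225 40
```

```text
cap (array([648.92840139, 377.49004111, 151.98445474]), [np.float64(0.8399254235341483), np.float64(0.8399254235341465)])
greenpot (array([557.56473183, 381.12812282,  51.08750645]), [np.float64(4.097088256207699), np.float64(4.097088256207644)])
timer (array([351.17058747, 238.56061623,   9.64588276]), [np.float64(1.0187263024585502), np.float64(1.0187263024583886)])
t 0.1 tcp [229.2 607.7 221.5] yaw 69.33 F [-0.02  0.18 -1.2 ] gap 93.8
shift cm [-25.23  20.29  -0.32] rot [1.000e-02 1.000e-01 2.933e+01] rows>= 7.8
```

```bash
python3 -m crank '[0,-5,4,0,0,0,6, 0,-10,8,0,0,0,12, 0,-14,11,0,0,0,18, 0,-18,14.5,0,0,0,23, 0,-20,16,0,0,0,26]' 20; python3 go.py 440 210 200 25
```

```text
time_s: 0.52
tcp_pos: [293.2, 408.0, 221.1]
orientation: [0.93, 0.368, -0.001, 0.001]
contact_force: [1.2, 0.0, 0.5]
finger_gap: 64.2
t 0.5167 tcp [293.2 408.  221.1] yaw 43.16 F [1.17 0.02 0.46] gap 64.2
shift cm [-2.83 24.48  2.13] rot [ 0.05  0.13 18.16] rows>= 5.9
```

```bash
python3 go.py 320 260 222 35
```

```text
t 0.5167 tcp [293.2 408.  221.1] yaw 43.16 F [1.17 0.02 0.46] gap 64.2
shift cm [-8.17 12.63 -0.06] rot [0.04 0.14 8.16] rows>= 3.6
```

```bash
python3 -m crank '[0,-2.2,3.4,0,0,0,2, 0,-4.4,6.8,0,0,0,4, 0,-6.4,10,0,0,0,6, 0,-8.2,12.6,0,0,0,8, 0,-8.2,12.6,0,0,0,8]' ; python3 go.py 480 175 190 20
```

```text
time_s: 0.93
tcp_pos: [320.1, 256.2, 221.0]
orientation: [0.954, 0.299, -0.001, 0.001]
contact_force: [-0.3, 0.1, 0.2]
finger_gap: 30.9
t 0.9333 tcp [320.1 256.2 221. ] yaw 34.78 F [-0.34  0.11  0.16] gap 30.9
shift cm [ 8.51 15.79  3.11] rot [ 0.15  0.15 14.78] rows>= 4.4
```

```bash
python3 -m crank '[0,1.8,3.4,0.7,0,0,3, 0,3.6,6.8,1.4,0,0,6, 0,5.4,10.2,2,0,0,9, 0,7.2,13.4,2.6,0,0,12, 0,8.5,15.8,3.1,0,0,15]' ; python3 - <<'E'
from station import arm
import cv2,numpy as np
s=arm.observe();d=arm.snapshot("wrist");cv2.imwrite("pics/w1.png",d["color"]);np.savez("pics/w1.npz",tcp=s["tcp_pos"],ori=s["orientation"],**d);print(d["fovy"],d["cx"],d["cy"],d["k1"],d["hand_eye"].round(3).tolist(),s["finger_gap"])
E
```

```text
time_s: 1.35
tcp_pos: [481.9, 173.7, 189.2]
orientation: [0.985, 0.17, -0.001, 0.002]
contact_force: [0.5, -0.4, 0.2]
finger_gap: 0.6
71.78109141885336 322.8427747619453 199.59383007881652 2.352479571413787e-05 [[1.0, -0.0, -0.0, 0.103], [-0.0, -0.961, -0.277, -80.747], [-0.0, 0.277, -0.961, -162.118], [0.0, 0.0, 0.0, 1.0]] 0.5545400094074946
```

View pics/w1.png

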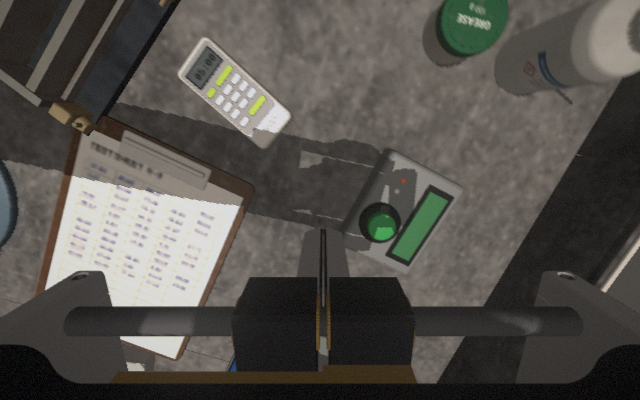

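The wrist view shows the button top centred at about (383,226), right beside the closed fingers (tip near 322,232).

```bash
python3 - <<'E'
import numpy as np
from h import *
d=np.load("pics/w1.npz");T=tool({"orientation":d["ori"],"tcp_pos":d["tcp"]})@d["hand_eye"]
a=np.load("pics/scene0.npz");b=np.load("pics/side0.npz");Ta=a["world_from_camera"];Tb=b["world_from_camera"]
print(W(d,T,383,227),W(d,T,383,227,65))
g=cv2.inRange(cv2.cvtColor(d["color"],cv2.COLOR_BGR2HSV),(45,120,60),(85,255,255))
n,l,s,c=cv2.connectedComponentsWithStats(g)
for i in range(1,n):
    if s[i,4]>100: print(s[i],c[i])
bp=((143.5)/5-.5+255,(103.5)/5-.5+165);sp=((171.5)/5-.5+295,82.5/5-.5+165)
print(tri([(a,Ta,*bp),(b,Tb,*sp),(d,T,383,227)]))
E
python3 go.py 555 165 100 20
```

```text
[555.49699434 164.74766716  66.66357922] [556.08371118 164.2465823   65.        ]
[368 213  28  27 552] [381.45108696 226.74275362]
(array([555.53319254, 164.43270316,  65.7386432 ]), [np.float64(2.483635499134352), np.float64(2.439101131958153), np.float64(0.28029395579865274)])
t 1.4 tcp [484.3 172.  188.5] yaw 19.34 F [-0.62 -3.89  0.5 ] gap 0.9
shift cm [6.46 2.97 8.85] rot [ 0.24  0.13 -0.66] rows>= 2.7
```

```bash
python3 -m crank '[0,3,1.2,2,0,0,0, 0,6.4,2.9,4,0,0,0, 0,6.4,2.9,6,0,0,0, 0,6.4,2.9,8.5,0,0,0, 0,6.4,2.9,8.9,0,0,0]'; python3 go.py 555 164.5 80 20
```

```text
time_s: 1.82
tcp_pos: [551.1, 165.5, 94.3]
orientation: [0.986, 0.168, -0.005, 0.002]
contact_force: [-0.7, -0.3, -0.8]
finger_gap: 0.1
t 1.8167 tcp [551.1 165.5  94.3] yaw 19.36 F [-0.74 -0.25 -0.82] gap 0.1
shift cm [0.35 0.22 1.42] rot [ 0.1   0.63 -0.64] rows>= 0.4
```

```bash
python3 -m crank '[0,0.35,0.2,0.2,0,0.5,0, 0,0.35,0.2,0.5,0,0.5,0, 0,0.35,0.2,0.8,0,0.5,0, 0,0.35,0.2,1.1,0,0.5,0, 0,0.35,0.2,1.1,0,0.5,0]'; python3 go.py 555 164.5 76 20
```

```text
time_s: 2.23
tcp_pos: [555.5, 165.0, 84.1]
orientation: [0.986, 0.168, -0.0, 0.001]
contact_force: [-0.9, 0.7, 0.7]
finger_gap: 0.6
t 2.2333 tcp [555.5 165.   84.1] yaw 19.38 F [-0.89  0.72  0.74] gap 0.6
shift cm [-0.06  0.03  0.81] rot [ 0.13  0.02 -0.62] rows>= 0.2
```

```bash
python3 -m crank '[0,0,0,0.2,0,0,0, 0,0,0,0.4,0,0,0, 0,0,0,0.6,0,0,0, 0,0,0,0.6,0,0,0, 0,0,0,0.6,0,0,0]'; python3 go.py 555 164.5 76 20
```

```text
time_s: 2.65
tcp_pos: [556.1, 165.1, 78.8]
orientation: [0.986, 0.168, 0.001, 0.001]
contact_force: [-0.5, 1.2, 5.1]
finger_gap: 0.5
t 2.65 tcp [556.1 165.1  78.8] yaw 19.37 F [-0.54  1.2   5.09] gap 0.5
shift cm [-0.13  0.02  0.28] rot [ 0.14 -0.06 -0.63] rows>= 0.1
```

```bash
python3 -m crank '[0,-0.1,0,0.2,0,0,0, 0,-0.1,0,0.3,0,0,0, 0,-0.1,0,0.4,0,0,0, 0,-0.1,0,0.4,0,0,0]'; python3 - <<'E'
from station import arm
import cv2,numpy as np
d=arm.snapshot("wrist");cv2.imwrite("pics/w2.png",d["color"][150:300,250:450].repeat(3,0).repeat(3,1));print(arm.observe()["contact_force"],arm.observe()["tcp_pos"])
E
```

```text
time_s: 2.98
tcp_pos: [556.3, 165.1, 78.0]
orientation: [0.986, 0.168, 0.001, 0.001]
contact_force: [-5.8, -0.4, 19.2]
finger_gap: 0.5
[-5.99554501 -0.24505904 19.80865685] [556.26748358 165.10833187  77.90387843]
```

View pics/w2.png

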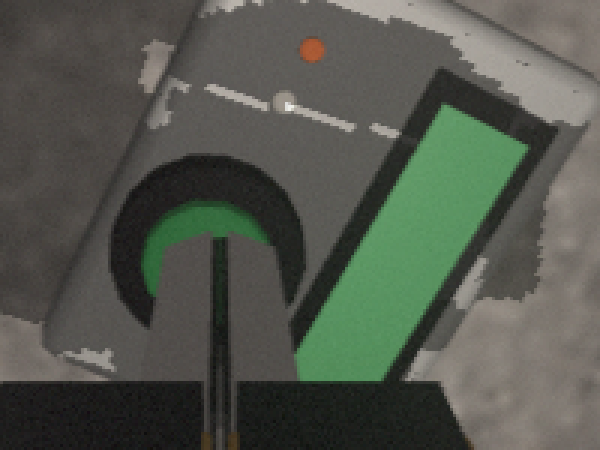

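The button bottoms out: 78.0 mm at about 20 N, with contact near 84 mm. Next I'll release it and check that it comes back up.

```bash
python3 -m crank '[0,0,0,-1,0,0,0, 0,0,0,-3,0,0,0, 0,-2,0,-7,0,0,0, 0,-4,2,-10,0,0,0, 0,-4,2,-10,0,0,0]'; python3 - <<'E'
from station import arm
import cv2,numpy as np
from h import *
s=arm.observe();d=arm.snapshot("wrist");T=tool(s)@d["hand_eye"];cv2.imwrite("pics/w3.png",d["color"])
u,v=proj(d,T,[555.5,164.5,66]);print(u,v)
for du,dv in[(0,0),(4,0),(0,-5),(6,-5),(-6,0)]: print(W(d,T,u+du,v+dv).round(1))
E
python3 go.py 568.4 -114.8 170 -6.1
```

```text
time_s: 3.45
tcp_pos: [526.6, 131.6, 183.7]
orientation: [0.986, 0.168, 0.006, 0.002]
contact_force: [0.9, 0.7, 0.4]
finger_gap: 0.4
358.3988369892612 178.86778579289094
[555.3 164.6  67. ]
[559.3 165.9  66.5]
[553.3 169.5  67.2]
[559.2 171.6  67.2]
[549.5 162.6  66.8]
t 3.5 tcp [526.2 132.1 181.5] yaw 19.31 F [0.45 0.27 0.06] gap 0.3
shift cm [-4.19 24.69  1.23] rot [ 0.17 -0.54 25.4 ] rows>= 6.0
```

View pics/w3.png

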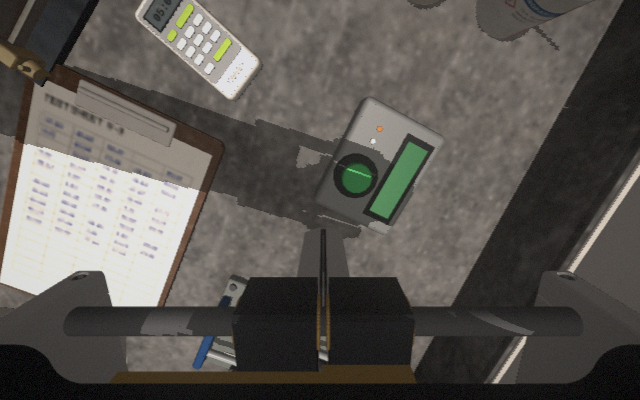

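```bash
python3 -m crank '[0,-0.7,4.1,-0.2,0,0,5, 0,-1.4,8.2,-0.4,0,0,10, 0,-2.1,12.3,-0.6,0,0,15, 60,-2.8,16.4,-0.8,0,0,20, 60,-3.5,20.5,-0.9,0,-0.5,25]'; python3 go.py 555 -205 195 -6.1
```

```text
time_s: 3.92
tcp_pos: [559.8, -72.9, 189.3]
orientation: [0.999, -0.052, -0.001, 0.001]
contact_force: [1.6, -0.0, 0.8]
finger_gap: 10.3
t 3.9167 tcp [559.8 -72.9 189.3] yaw -5.93 F [ 1.64 -0.    0.85] gap 10.3
shift cm [ 0.88 13.19 -0.54] rot [0.11 0.08 0.17] rows>= 3.2
```

```bash
python3 -m crank '[60,0.3,4,-0.2,0,0,0, 60,0.6,8,-0.4,0,0,0, 60,0.9,11,-0.5,0,0,0, 60,0.9,13.2,-0.5,0,0,0, 60,0.9,13.2,-0.5,0,0,0]'; python3 - <<'E'
from station import arm
import cv2,numpy as np
s=arm.observe();d=arm.snapshot("wrist");cv2.imwrite("pics/w4.png",d["color"]);np.savez("pics/w4.npz",tcp=s["tcp_pos"],ori=s["orientation"],**d);print(s["finger_gap"],s["tcp_pos"],np.abs(s["joint_velocities"]).max())
E
```

```text
time_s: 4.33
tcp_pos: [554.2, -208.5, 192.5]
orientation: [0.999, -0.054, -0.002, 0.001]
contact_force: [-0.7, -0.6, -0.3]
finger_gap: 43.3
43.27952899226521 [ 554.15362802 -208.48687503  192.4732824 ] 0.06454746332569912
```

View pics/w4.png

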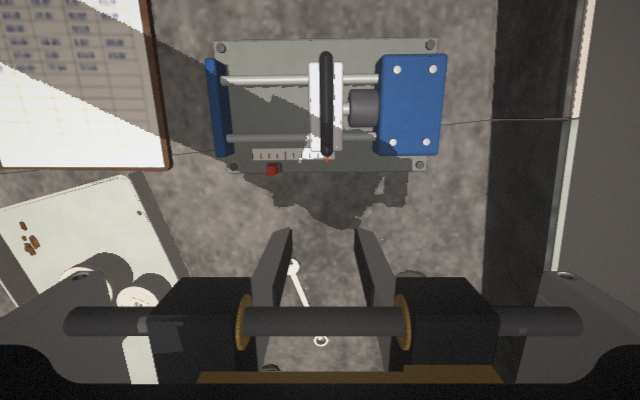

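The bar runs from (326,55) to (326,152). The red flag is at (272,169) and the orange pointer at about (327,160). I'll measure these points.

```bash
python3 - <<'E'
import numpy as np
from h import *
d=np.load("pics/w4.npz");T=tool({"orientation":d["ori"],"tcp_pos":d["tcp"]})@d["hand_eye"]
c=d["color"];cv2.imwrite("pics/w4c.png",cv2.resize(c[40:190,230:380],None,fx=4,fy=4,interpolation=cv2.INTER_CUBIC))
hsv=cv2.cvtColor(c,cv2.COLOR_BGR2HSV)
for n,lo,hi in(("red",(0,180,60),(6,255,255)),("red2",(174,180,60),(180,255,255)),("orange",(7,150,120),(20,255,255))):
    m=cv2.inRange(hsv,lo,hi);m[200:]=0;m[:,:230]=0;N,l,s,ce=cv2.connectedComponentsWithStats(m)
    for i in range(1,N):
        if s[i,4]>2: print(n,s[i],ce[i].round(1),W(d,T,*ce[i]).round(1))
for u,v in((326,60),(326,100),(326,148)): print(W(d,T,u,v).round(1),W(d,T,u,v,98).round(1))
E
```

```text
orange [325 157   3   5  14] [326.1 159.1] [ 561.4 -172.9   28.4]
[570.5 -80.4  98.4] [570.5 -80.3  98. ]
[ 567.2 -112.    98.3] [ 567.2 -111.9   98. ]
[ 562.9 -153.1   98.5] [ 562.9 -153.2   98. ]
```

View pics/w4c.png

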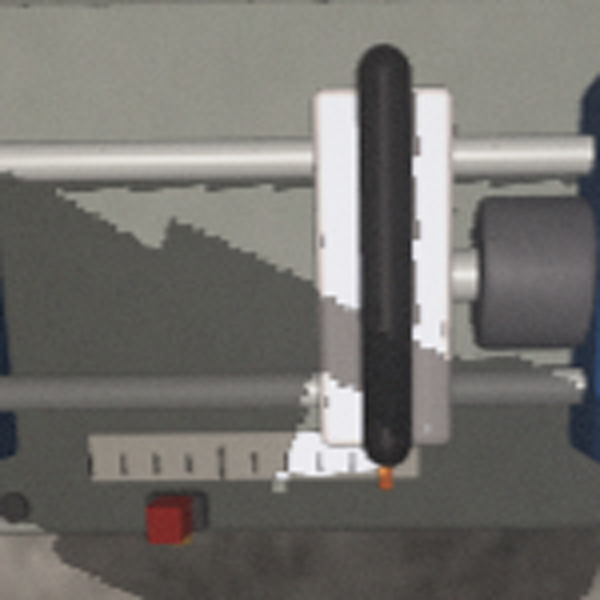

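```bash
python3 - <<'E'
import numpy as np
from h import *
d=np.load("pics/w4.npz");T=tool({"orientation":d["ori"],"tcp_pos":d["tcp"]})@d["hand_eye"]
a=np.load("pics/scene0.npz");b=np.load("pics/side0.npz");Ta=a["world_from_camera"];Tb=b["world_from_camera"]
x=np.array([np.cos(.105),-np.sin(.105),0]);y=np.array([np.sin(.105),np.cos(.105),0])
sc=lambda u,v:((u+.5)/5-.5+255,(v+.5)/5-.5+165)
si=lambda u,v:((u+.5)/5-.5+295,(v+.5)/5-.5+165)
f=(271.6,169.0)
F=W(d,T,*f,43);P=W(d,T,326.2,159.1,26.5)
print("wrist",F,W(d,T,*f),P,(P-F)@x,(P-F)@y)
F2=tri([(a,Ta,*sc(508,361)),(b,Tb,*si(198,434)),(d,T,*f)]);P2=tri([(a,Ta,*sc(570,341)),(b,Tb,*si(300,436)),(d,T,326.2,159.1)]);print(F2,P2,(P2[0]-F2[0])@x)
E
python3 go.py 567 -114.5 130 -6
```

```text
wrist [ 498.7652706  -175.42961644   43.        ] [ 498.6466727  -175.51636391   42.43070214] [ 561.58564142 -173.15787151   26.5       ] 62.23629641278713 8.843258646584564
(array([ 498.90398425, -176.3740761 ,   41.71386381]), [np.float64(1.7417536401457583), np.float64(1.078935683120356), np.float64(0.8513404366118972)]) (array([ 561.79155074, -173.11321821,   26.12043517]), [np.float64(0.43258925591443226), np.float64(0.5693803654811761), np.float64(0.22929354800298246)]) 62.1994558754702
t 4.3833 tcp [ 554.3 -206.3  192.5] yaw -6.11 F [-0.42  0.35 -0.89] gap 47.5
shift cm [ 0.31 -9.27  6.24] rot [ 0.03  0.24 -0.11] rows>= 2.7
```

```bash
python3 -m crank '[60,0.1,-4,0.5,0,0,0, 60,0.2,-8,2,0,0,0, 60,0.3,-9.3,4,0,0,0, 60,0.3,-9.3,6.2,0,0,0, 60,0.3,-9.3,6.2,0,0,0]'; python3 go.py 567 -114.5 90 -6
```

```text
time_s: 4.8
tcp_pos: [563.4, -110.1, 124.6]
orientation: [0.999, -0.052, -0.007, -0.002]
contact_force: [-0.4, -0.0, -0.2]
finger_gap: 56.4
t 4.8 tcp [ 563.4 -110.1  124.6] yaw -5.91 F [-0.38 -0.03 -0.18] gap 56.4
shift cm [0.45 0.41 3.45] rot [-0.15  0.83  0.09] rows>= 0.8
```

```bash
python3 -m crank '[60,0.3,0.4,0.5,0,0.5,0, 60,0.3,0.4,1.5,0,0.5,0, 60,0.4,0.4,2.5,0,0.5,0, 60,0.4,0.4,3.2,0,0.5,0, 60,0.4,0.4,3.2,0,0.5,0]'; python3 go.py 567 -114.5 90 -6
```

```text
time_s: 5.22
tcp_pos: [565.6, -114.3, 90.8]
orientation: [0.999, -0.052, -0.004, -0.002]
contact_force: [0.3, 0.1, 0.2]
finger_gap: 56.2
t 5.2167 tcp [ 565.6 -114.3   90.8] yaw -5.95 F [0.26 0.13 0.19] gap 56.2
shift cm [0.14 0.01 0.07] rot [-0.2   0.48  0.05] rows>= 0.1
```

```bash
python3 -m crank '[30,0.1,0,0.1,0,0.3,0, 30,0.1,0,0.1,0,0.3,0, 20,0.1,0,0.1,0,0.3,0, 20,0.1,0,0.1,0,0.3,0, 20,0.1,0,0.1,0,0.3,0]' 30; python3 -m crank '[0,0,0,0,0,0,0, 0,0,0,0,0,0,0, 0,0,0,0,0,0,0, 0,0,0,0,0,0,0]' 30;  python3 go.py 567 -114.5 90 -6
```

```text
time_s: 5.63
tcp_pos: [566.9, -114.6, 90.3]
orientation: [0.999, -0.052, -0.001, -0.002]
contact_force: [-0.1, -0.6, -0.2]
finger_gap: 26.6
time_s: 5.97
tcp_pos: [566.7, -114.6, 90.5]
orientation: [0.999, -0.052, -0.001, -0.002]
contact_force: [-1.3, 0.2, 2.9]
finger_gap: 11.1
t 5.9667 tcp [ 566.7 -114.6   90.5] yaw -5.94 F [-1.28  0.18  2.92] gap 11.1
shift cm [ 0.03 -0.01  0.05] rot [-0.18  0.16  0.06] rows>= 0.0
```

```bash
python3 -m crank '[0,-0.5,0,0,0,0,0, 0,-1.3,0,0,0,0,0, 0,-2.1,0,0,0,0,0, 0,-2.9,0,0,0,0,0, 0,-3.3,0,0,0,0,0]' 40; python3 -m crank '[0,-0.4,0,0,0,0,0, 0,-0.8,0,0,0,0,0, 0,-1.2,0,0,0,0,0, 0,-1.2,0,0,0,0,0]'; python3 - <<'E'
from station import arm
import cv2,numpy as np
from h import *
s=arm.observe();d=arm.snapshot("wrist");cv2.imwrite("pics/w5.png",d["color"]);np.savez("pics/w5.npz",tcp=s["tcp_pos"],ori=s["orientation"],**d)
dp=np.array(s["tcp_pos"])-[566.7,-114.6,90.5];x=np.array([np.cos(.105),-np.sin(.105),0])
print(dp,dp@x,s["finger_gap"],s["contact_force"])
d=arm.snapshot("scene");cv2.imwrite("pics/sc5.png",cv2.resize(d["color"][185:265,295:415],None,fx=6,fy=6,interpolation=cv2.INTER_CUBIC))
d=arm.snapshot("side");cv2.imwrite("pics/si5.png",cv2.resize(d["color"][205:275,295:405],None,fx=7,fy=7,interpolation=cv2.INTER_CUBIC))
E
```

```text
time_s: 6.38
tcp_pos: [534.3, -111.5, 90.6]
orientation: [0.999, -0.052, 0.001, -0.001]
contact_force: [7.2, -1.7, -5.8]
finger_gap: 10.5
time_s: 6.72
tcp_pos: [523.0, -110.4, 90.6]
orientation: [0.999, -0.052, 0.003, -0.001]
contact_force: [6.7, -1.1, -5.4]
finger_gap: 11.1
[-43.70642084   4.18800685   0.09590258] -43.90464361522057 11.080235788643806 [ 6.72655854 -1.14770004 -5.42499729]
```

View pics/w5.png

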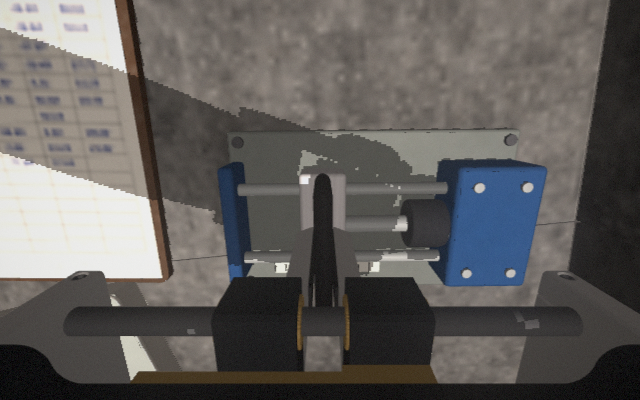

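View pics/sc5.png

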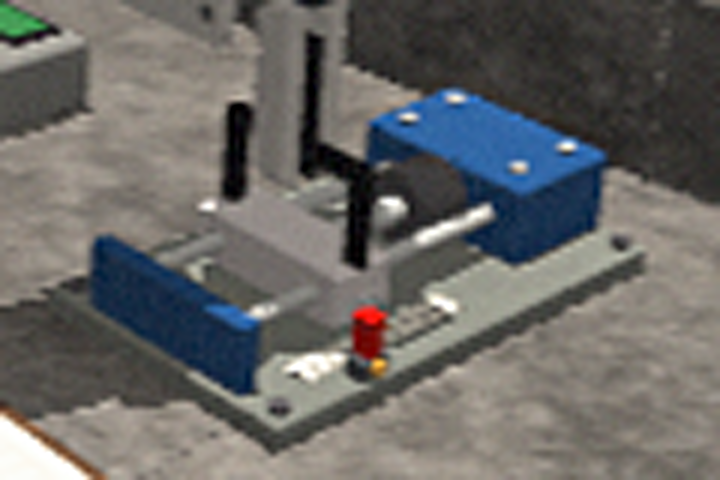

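View pics/si5.png

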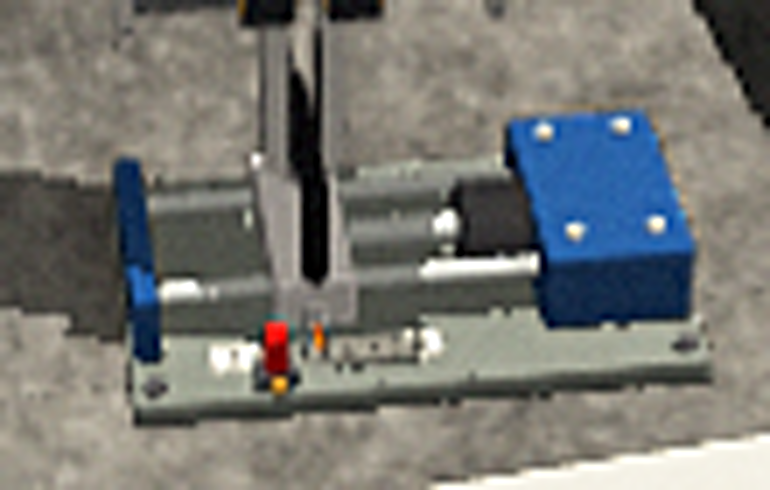

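The handle follows the gripper. In the side crop the pointer (319,338) is still about 18 mm short of the flag (277,335). I'll pull another 15 mm and check again.

```bash
python3 -m crank '[0,-0.4,0,0,0,0,0, 0,-0.8,0,0,0,0,0, 0,-1.2,0,0,0,0,0, 0,-1.5,0,0,0,0,0, 0,-1.5,0,0,0,0,0]'; cat > chk.py <<'E'
from station import arm
import sys,cv2,numpy as np
from h import *
n=sys.argv[1]
s=arm.observe();x=np.array([np.cos(.105),-np.sin(.105),0])
dp=np.array(s["tcp_pos"])-[566.7,-114.6,90.5];print(s["time_s"],"pulled",-dp@x,s["finger_gap"],np.round(s["contact_force"],1))
d=arm.snapshot("side");T=d["world_from_camera"];np.savez(f"pics/side{n}.npz",**d)
cv2.imwrite(f"pics/si{n}.png",cv2.resize(d["color"][235:270,305:375],None,fx=10,fy=10,interpolation=cv2.INTER_CUBIC))
# centroids
hsv=cv2.cvtColor(d["color"],cv2.COLOR_BGR2HSV);R0=hsv[235:270,305:375]
for nm,lo,hi in(("red",(0,170,110),(5,255,255)),("orange",(7,150,120),(20,255,255))):
    m=cv2.inRange(R0,lo,hi);N,l,st,ce=cv2.connectedComponentsWithStats(m)
    for i in range(1,N):
        if st[i,4]>2:
            u,v=ce[i]+[305,235];w=W(d,T,u,v,26 if nm=="orange" else 34);print(nm,st[i],(u,v),w.round(1),"x along",(w@x).round(1))
d=arm.snapshot("scene");np.savez(f"pics/scene{n}.npz",**d);cv2.imwrite(f"pics/sc{n}.png",cv2.resize(d["color"][215:260,330:390],None,fx=10,fy=10,interpolation=cv2.INTER_CUBIC))
E
python3 chk.py 6
```

```text
time_s: 7.28
tcp_pos: [509.3, -109.1, 90.6]
orientation: [0.999, -0.052, 0.005, -0.0]
contact_force: [7.8, -0.7, -7.6]
finger_gap: 11.1
7.2833 pulled 57.6139740050556 11.076426957666037 [ 7.8 -0.7 -7.6]
red [28 16  3  7 18] (np.float64(333.8888888888889), np.float64(253.77777777777777)) [ 497.7 -176.5   34. ] x along 513.5
orange [29 24  2  2  4] (np.float64(334.5), np.float64(259.5)) [ 496.  -192.6   26. ] x along 513.4
```

```bash
python3 - <<'E'
import cv2,numpy as np
a=cv2.imread("pics/si6.png");b=cv2.imread("pics/sc6.png");print(a.shape,b.shape)
E
```

```text
(350, 700, 3) (450, 600, 3)
```

View pics/si6.png

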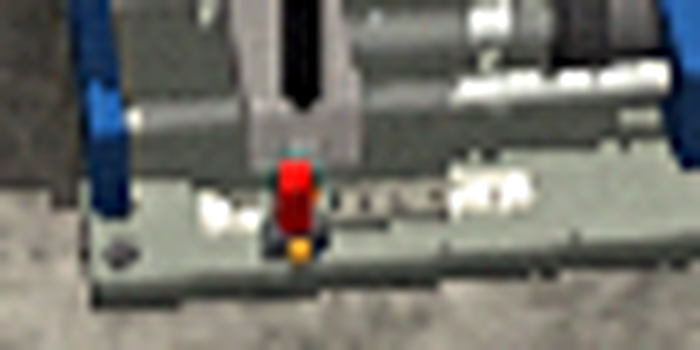

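View pics/sc6.png

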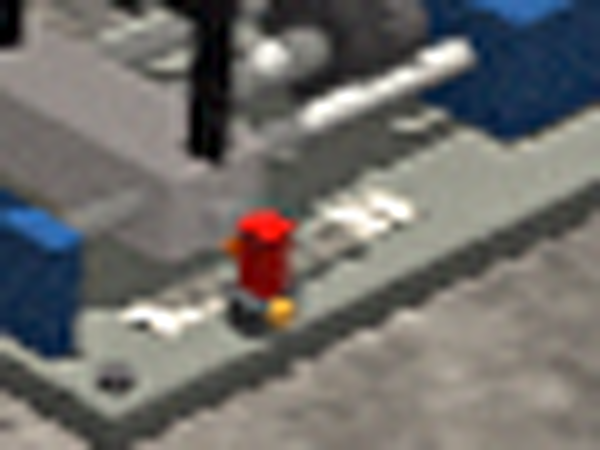

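```bash
python3 - <<'E'
import numpy as np
from h import *
x=np.array([np.cos(.105),-np.sin(.105),0])
for n,name,hs in(("6","side",(57.6,)),("6","scene",(57.6,))):
    d=np.load(f"pics/{name}{n}.npz");T=d["world_from_camera"]
    P=np.array([561.8,-173.1,26]);F=np.array([498.9,-176.4,43])
    o=np.array([305,235]) if name=="side" else np.array([330,215])
    cr=lambda p:((proj(d,T,p)-o+.5)*10-.5).round(0)
    print(name,"flag top",cr(F),"flag edges",cr(F-5*x),cr(F+5*x))
    for e in(55.6,57.6,59.6): print(e,"ptr c",cr(P-e*x),"edges",cr(P-(e+2)*x),cr(P-(e-2)*x))
# same-camera differential: home vs flag in side0
d=np.load("pics/side0.npz");T=d["world_from_camera"]
for nm,lo,hi in(("red",(0,170,110),(5,255,255)),("orange",(7,150,120),(20,255,255))):
    m=cv2.inRange(cv2.cvtColor(d["color"],cv2.COLOR_BGR2HSV)[235:270,305:375],lo,hi);N,l,st,ce=cv2.connectedComponentsWithStats(m)
    for i in range(1,N):
        u,v=ce[i]+[305,235];w=W(d,T,u,v,26 if nm=="orange" else 34);print(nm,st[i,4],(u,v),w.round(1),(w@x).round(1))
E
```

```text
side flag top [297. 169.] flag edges [281. 170.] [314. 168.]
55.6 ptr c [315. 188.] edges [309. 188.] [322. 187.]
57.6 ptr c [309. 188.] edges [302. 189.] [315. 188.]
59.6 ptr c [302. 189.] edges [295. 189.] [309. 188.]
scene flag top [261. 214.] flag edges [248. 220.] [275. 208.]
55.6 ptr c [247. 247.] edges [242. 250.] [252. 245.]
57.6 ptr c [242. 250.] edges [236. 252.] [247. 247.]
59.6 ptr c [236. 252.] edges [231. 254.] [242. 250.]
red 11 (np.float64(333.90909090909093), np.float64(252.36363636363637)) [ 499.1 -170.4   34. ] 514.2
red 1 (np.float64(334.0), np.float64(257.0)) [ 495.  -190.2   34. ] 512.2
orange 5 (np.float64(354.4), np.float64(251.2)) [ 562.4 -169.6   26. ] 577.1
orange 4 (np.float64(334.5), np.float64(259.5)) [ 496.  -192.6   26. ] 513.4
```

```bash
python3 -m crank '[0,-0.2,0,0,0,0,0, 0,-0.4,0,0,0,0,0, 0,-0.45,0,0,0,0,0, 0,-0.45,0,0,0,0,0, 0,-0.45,0,0,0,0,0]'; python3 chk.py 7; python3 - <<'E'
from station import arm
import cv2,numpy as np
from h import *
s=arm.observe();d=arm.snapshot("wrist");cv2.imwrite("pics/w7.png",d["color"]);np.savez("pics/w7.npz",tcp=s["tcp_pos"],ori=s["orientation"],**d)
T=tool(s)@d["hand_eye"]; x=np.array([np.cos(.105),-np.sin(.105),0])
print(T[:3,3],s["tcp_pos"],np.array(s["tcp_pos"])@x,s["contact_force"])
E
```

```text
time_s: 7.8
tcp_pos: [506.3, -108.8, 90.6]
orientation: [0.999, -0.053, 0.007, -0.0]
contact_force: [6.9, -0.5, -6.2]
finger_gap: 11.1
7.8 pulled 60.69052384264253 11.054174389358066 [ 6.9 -0.5 -6.2]
red [28 16  3  7 18] (np.float64(334.1111111111111), np.float64(253.77777777777777)) [ 498.3 -176.6   34. ] x along 514.1
orange [29 24  2  2  4] (np.float64(334.5), np.float64(259.5)) [ 496.  -192.6   26. ] x along 513.4
[512.53039676 -28.42066319 252.80031837] [ 506.32369595 -108.83487671   90.61536372] 514.9418252653983 [ 7.74844172 -0.02509369 -6.51356406]
```

View pics/si7.png

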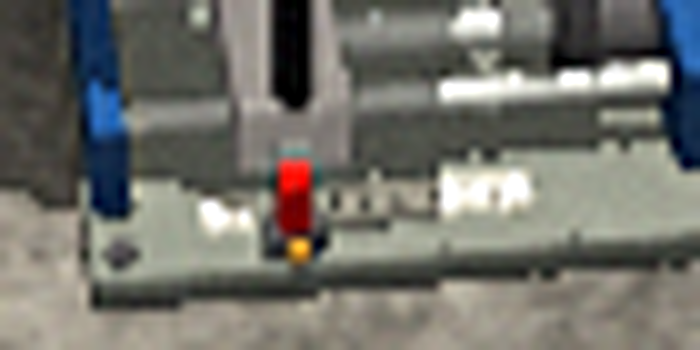

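View pics/sc7.png

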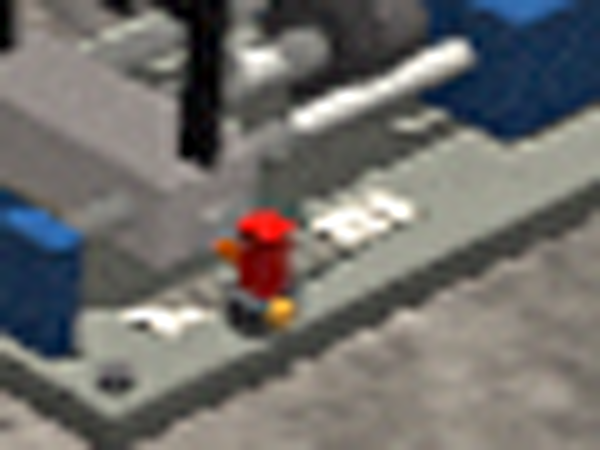

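View pics/w7.png

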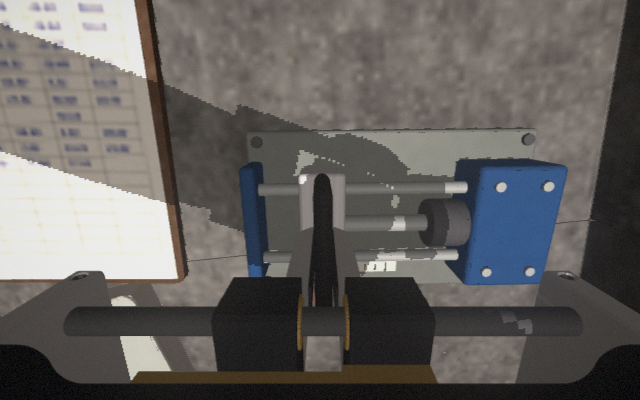

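```bash
python3 - <<'E'
import numpy as np
from h import *
x=np.array([np.cos(.105),-np.sin(.105),0]);y=np.array([np.sin(.105),np.cos(.105),0])
d=np.load("pics/side7.npz");d0=np.load("pics/side0.npz");T=d["world_from_camera"]
P=np.array([561.8,-173.1,26])
o=np.array([305,235]);cr=lambda p:((proj(d,T,p)-o+.5)*10-.5).round(0)
for e in(0,60.7,62.2):
  for z in(50,40):
    b=P+13*y-e*x;b[2]=z
    print(e,z,cr(b-18*x),cr(b+18*x))
v=np.concatenate([cv2.resize(q["color"][235:263,300:375],None,fx=10,fy=10,interpolation=cv2.INTER_NEAREST) for q in(d0,d)])
cv2.imwrite("pics/cmp.png",v)
# subpixel displacement of carriage row profile between side6 and side7, side0
for r in range(243,252): print(r,cv2.cvtColor(d["color"],cv2.COLOR_BGR2GRAY)[r,324:346])
E
```

```text
0 50 [436.  90.] [555.  81.]
0 40 [435. 115.] [554. 106.]
60.7 50 [234. 104.] [354.  96.]
60.7 40 [234. 129.] [353. 121.]
62.2 50 [229. 104.] [349.  96.]
62.2 40 [229. 130.] [348. 121.]
243 [ 84  86  77  68 137 152 152 163  26   0   9   0 110 155 155 153  80  94
  97 104 121 115]
244 [ 66  79  78  83 117 155 152 157  53   0   0   0 114 162 156 160 108 139
 141 143 148 150]
245 [120 130 135 138  93 178 172 175 169  65   0  51 158 149 145 136 120 141
 130 128 129 122]
246 [141 137 140 140  74 149 145 137 147 118 106 115 146 130 126 128 102  90
  91  83  77  89]
247 [111 112 106  96  75 131 124 127 124 123 125 125 130 119 120 127  83  76
  76  76  74  76]
248 [ 80  83  74  73  82 131 127 125 122 125 126 128 120 121 124 127  74  73
  80  76  83  81]
249 [ 83  80  79  82  86 127 123 121 108 148 149 152 122 124 127 132  71  81
  87  75  76  79]
250 [ 79  80  83  77  82 126 128 125 104 133 127 129 123 124 122 134  62  79
  76  76  76  81]
251 [ 77  82  79  81  86 130 127 136 109 119 117 119 115 109 104 103  80  78
  74  72  83  83]
```

View pics/cmp.png

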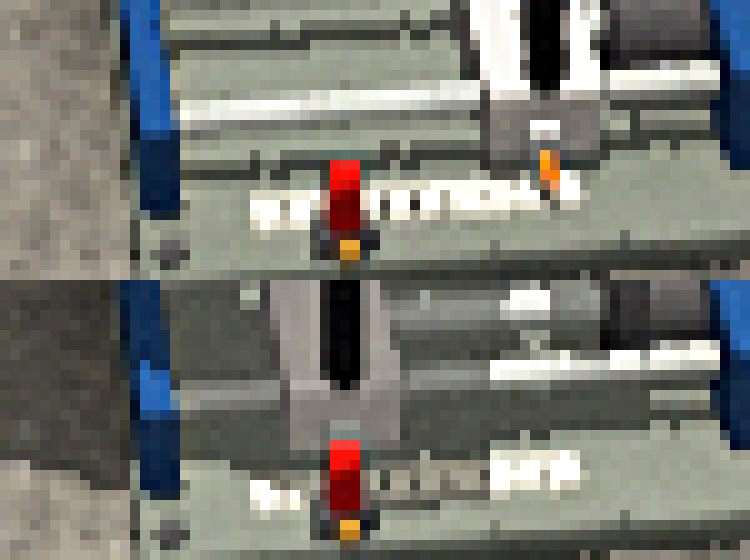

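```bash
python3 -m crank '[0,-0.15,0,0,0,0,0, 0,-0.28,0,0,0,0,0, 0,-0.28,0,0,0,0,0, 0,-0.28,0,0,0,0,0]'; python3 chk.py 8;python3 chk.py 9; python3 chk.py 10
```

```text
time_s: 8.28
tcp_pos: [504.7, -108.7, 90.6]
orientation: [0.999, -0.053, 0.01, 0.0]
contact_force: [7.7, 0.2, -6.7]
finger_gap: 10.5
8.2833 pulled 62.24745041602216 10.479011886540667 [ 7.7  0.2 -6.7]
red [28 16  3  7 20] (np.float64(333.95), np.float64(253.95)) [ 497.7 -177.2   34. ] x along 513.5
orange [29 24  2  2  4] (np.float64(334.5), np.float64(259.5)) [ 496.  -192.6   26. ] x along 513.4
8.3833 pulled 62.21510928081752 10.534984413116753 [ 7.6  0.3 -5.9]
red [28 16  3  7 18] (np.float64(334.0), np.float64(253.72222222222223)) [ 498.1 -176.3   34. ] x along 513.8
orange [29 24  2  2  4] (np.float64(334.5), np.float64(259.5)) [ 496.  -192.6   26. ] x along 513.4
8.4833 pulled 62.19014356114615 10.594344223704613 [ 8.  -1.2 -5.6]
red [28 16  3  7 20] (np.float64(334.0), np.float64(253.95)) [ 497.9 -177.3   34. ] x along 513.7
orange [29 24  2  2  4] (np.float64(334.5), np.float64(259.5)) [ 496.  -192.6   26. ] x along 513.4
```

```bash
python3 - <<'E'
from station import arm
import cv2,numpy as np
from h import *
s=arm.observe();d=arm.snapshot("wrist");x=np.array([np.cos(.105),-np.sin(.105),0])
T=tool(s)@d["hand_eye"]
g=cv2.cvtColor(d["color"],cv2.COLOR_BGR2GRAY)
for r in(180,188,196): 
    c=np.where(g[r,295:350]<28)[0]+295; u=c.mean(); w=W(d,T,u,r,98);print(r,c.min(),c.max(),w.round(1),W(d,T,u,r).round(1),"along",(w@x).round(1))
a=np.load("pics/w4.npz");Ta=tool({"orientation":a["ori"],"tcp_pos":a["tcp"]})@a["hand_eye"]
ga=cv2.cvtColor(a["color"],cv2.COLOR_BGR2GRAY)
for r in(62,70,80):
    c=np.where(ga[r,310:345]<50)[0]+310;u=c.mean();w=W(a,Ta,u,r,98);print("home",r,c.min(),c.max(),w.round(1),(w@x).round(1))
d=arm.snapshot("scene");cv2.imwrite("pics/fin.png",d["color"])
E
```

```text
180 316 324 [508.3 -61.   98. ] [507.9 -66.3  72.9] along 511.9
188 326 326 [511.2 -66.   98. ] [511.2 -67.2  93.1] along 515.3
196 318 318 [506.1 -70.3  98. ] [506.1 -70.6  96.7] along 510.7
home 62 321 331 [570.6 -81.9  98. ] 576.0
home 70 320 329 [568.5 -87.9  98. ] 574.6
home 80 320 331 [568.5 -95.8  98. ] 575.4
```

View pics/fin.png

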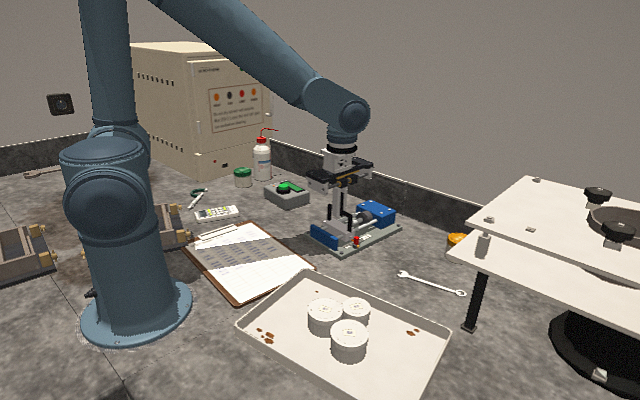

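View pics/si10.png

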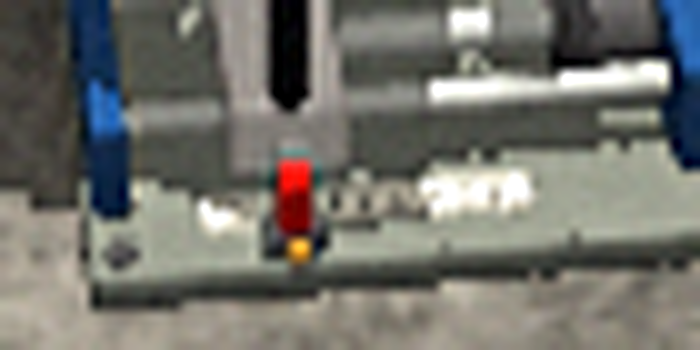

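The carriage now spans about (232–347) in the side crop. That matches the projection for 62.2 mm (229–349), and the pose is holding steady, so I'm handing in.

```bash
python3 -c "
from station import arm
s=arm.observe();print(s['tcp_pos'],s['finger_gap'],abs(s['joint_velocities']).max() if hasattr(s['joint_velocities'],'max') else s['joint_velocities'])
print(arm.hand_in())"
```

```text
[ 504.80154269 -108.67731207   90.62094626] 11.106296019760457 0.0021625867849076465
the job is handed in; nothing more can be done
None
```

I zeroed the readout, then pulled the slide out and handed in at about 8.6 s while still holding the pointer at the red flag.

- **Button:** With the slide still home, I pressed it until it bottomed, about 6 mm down, at around 20 N. After release, the wrist camera's depth put its top back at the height it had before the press.
- **Slide:** I gripped the black handle at 40 N and pulled it out in steps, never past the flag. It ended 62.2 mm out by tool displacement. The cameras had put the flag 62.2 to 62.9 mm from the pointer's home, or 61.4 mm measured to the handle bar. The side picture of the carriage matched 62.2 mm.
- **Holding:** The pose changed by less than 0.1 mm between the last checks. The spring load read about 8 N, and the grip was still closed on the bar.
- **Bench:** The other items I could see in the last scene picture looked undisturbed.

**Checks that were weak or disagreed:**
- The flag hid the pointer tip from the side camera at the end, so the final alignment rests on the tool displacement and the carriage's position.
- The last wrist-camera measurement of the bar was noisy, about ±2.5 mm around the flag.
- At 57.6 mm, the scene camera suggested the pointer was a few millimetres further out than the side camera did. I put this down to the pointer's length showing in that view.

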